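# Set the collar on the mill shaft's flat and hold it for tightening

### The job

Help me fit the shaft collar of the sample mill: lift the mill's lid off by its knob and stand it upright on the bench, then close the fingers on the drive shaft so that you feel its set-screw flat and turn the shaft by it until the flat faces the key slot in the chamber wall. Take the loose collar lying beside the mill, put it over the shaft with its screw on the flat and pointing straight out through the slot, and press it down so that the sprung seal sleeve beneath it goes down by more than half of its 8 mm. Finish while still holding the collar pressed down like that, fingers off the screw head so that I can get the key into it; don't shove the other things on the bench about.

Things in the scene. Friction and masses are not known exactly. Their poses are not given: they have to be found in the camera images.
- mill: fixed bench mill: white housing 180 (x) x 190 (y) x 60 mm high, control panel on its -x side. On top a round open chamber: flange, outer radius 84, top 82 mm above the bench (the lid stands on it), then a wall, radius 66 to 72, up to 100 mm, with one gap, the key slot, in the direction of the mill's own -y. Origin: on the bench, on the upright axis of chamber and shaft
- key_slot (a point): middle of the key slot: a gap 34 mm wide in the chamber wall above the flange, 69 mm from the shaft axis along the mill's -y, 92 mm above the bench; through it the key is later put into the collar's screw
- mill_lid: loose aluminium lid, an upside-down pan: outer radius 78.5, inner 75, 49 mm high (inside 44), 0.2 to 0.4 kg, just standing on the flange round the chamber wall. Origin: centre of the lower edge (height 0 when it stands on the bench). Raise it over 40 mm to clear the shaft. Free bench for it: left of the mill (+y), nearer the robot than the jars
- lid_knob: black round knob fixed in the middle of the lid's top: 30 mm across between 12 and 24 mm above its foot, narrower below, top 27.5 mm above its foot. Origin: centre of its foot, on the lid's top, 48 mm above the lid's lower edge
- shaft (a joint): turn of the upright drive shaft, rad, counterclockwise from above, no stops; at 0 or a whole turn its flat faces the key slot; starts at 0.9 to 5.4. Stays where it is left (friction 0.04 N m). Steel, 16 mm across, on the mill's axis, top 120 mm above the bench (last 3 mm chamfered); it rises out of the seal sleeve
- shaft_flat: set-screw flat along one side of the shaft, 13.8 mm wide, from the sleeve to near the top: the shaft is D-shaped, 16 mm over the round, 12 mm from flat to back (a narrower grip). Origin: in the flat's face, 4 mm from the shaft axis, 100 mm above the bench; its own -y points straight out of the flat
- seal_sleeve (a joint): how far the brass seal sleeve under the collar is pushed down, m: 0 to 0.008 (end stop); a spring inside holds it up with 4.5 N at 0 and 11.7 N at 0.008
- sleeve_top (a point): centre of the sleeve's flat top, 28 mm across, 90 mm above the bench when not pressed; the collar's underside comes to lie on it. Round it, lower down, a fixed boss 45 mm across, up to 78 mm above the bench
- collar: loose dark steel ring: outside 34, bore 18, 16 mm high, 0.09 kg, lying flat on the bench. Origin: centre of its underside, z up. One cap screw in its side, towards its own -y; the screw's 4 mm thick tip stands 3.8 mm into the bore (5.2 mm from the centre), so the collar slips onto the shaft freely with the screw within 20 degrees of the flat's direction, and jams far off it
- set_screw: the collar's cap screw; origin where it enters the collar's outside, 17 mm from the collar's centre, 8 mm above its underside; its own -y points outward, where its 9 mm round head stands out 6 mm
- hex_key: steel hex key lying flat, 29 x 83 x 5 mm; bystander, stays where it is. Origin: centre of its underside
- petri_dish: closed clear dish, 61 mm across, 15 mm high; bystander, stays where it is. Origin: centre of its underside
- jar_kbr: larger screw-cap powder jar, 55 mm across, 71 mm high; bystander, stays where it is. Origin: centre of its underside
- jar_kcl: smaller screw-cap powder jar, 45 mm across, 56 mm high; bystander, stays where it is. Origin: centre of its underside
- mortar: agate mortar, 80 mm across, 25 mm high; bystander, stays where it is. Origin: centre of its underside
- screwdriver: slotted screwdriver lying flat, 145 mm long; bystander, stays where it is. Origin: centre of its underside
Not all that is in view belongs to the job. Leave any pink or purple look-alike of the collar alone.

How it is judged (in metres and radians):
On the way, in this order (a step that is already met when the one before it is completed fails the run):
1. the lid is lifted clear by its knob (height (world z) of mill_lid above 0.1 m and contact force between the fingers and lid_knob above 1 N), for 0.2 s.
2. the lid stands upright on the bench, let go (height (world z) of mill_lid below 0.006 m and angle between mill_lid's own z axis and vertical below 0.05 rad and linear speed of mill_lid below 0.03 m/s and contact force between the fingers and mill_lid below 0.3 N), for 0.2 s.
3. the fingers press on the shaft's flat and the flat faces the key slot (within 0.2 rad) (x of shaft_flat in the frame of mill between -0.0008 and 0.0008 m and y of shaft_flat in the frame of mill below 0 m and contact force between the fingers and shaft_flat above 2 N), for 0.2 s.
At the end, for the whole second after the job is handed in: Lid upright on the bench, let go. Collar level, centred on the shaft (3 mm), screw on the flat and pointing through the slot (4.2 mm sideways at its entry, about 14 degrees; flat within 0.25 rad); sleeve pressed over 4 mm; fingers hold the collar (over 3 N), not the screw; all still (all of step 2 and x of shaft_flat in the frame of mill between -0.001 and 0.001 m and y of shaft_flat in the frame of mill below 0 m and x of collar in the frame of mill between -0.003 and 0.003 m and y of collar in the frame of mill between -0.003 and 0.003 m and angle between collar's own z axis and vertical below 0.1 rad and x of set_screw in the frame of mill between -0.0042 and 0.0042 m and y of set_screw in the frame of mill below -0.012 m and value of joint seal_sleeve above 0.004 m and contact force between the fingers and collar above 3 N and contact force between the fingers and set_screw below 0.3 N and linear speed of collar below 0.01 m/s); the arm keeps its last pose, push and grip.
It fails at once if a bystander (hex key, dish, jar, mortar, screwdriver) is pushed more than 30 mm from its place (distance of any of hex_key, petri_dish, jar_kbr, jar_kcl, mortar, screwdriver from where it was at the start of the episode above 0.03 m).
It fails at once if the lid is tipped over (more than 45 degrees) (angle between mill_lid's own z axis and vertical above 0.78 rad).
It also fails if it takes over 72 s, if anything falls off the work surface, if the arm or the gripper's body presses on something with over 40 N, if the wrist force passes 120 N, or if a joint passes its speed limit or range.

### The arm

A 7-joint arm with a two-finger parallel gripper is mounted at the origin on a cart in front of the work surface, level with it; the furniture and walls round the work are solid. World frame = base frame: x ahead of the robot, y to its left, z up, the work surface at z = 0. Lengths are in mm, angles in rad, forces in N, time in s.
With the tool pointing down it reaches from about 400 to 900 mm from the base axis. Payload 5.6 kg.
Tool frame: the origin (TCP) lies midway between the tips of the shut fingers; the grasp point (between the pads) lies 19 mm behind it; z points along the fingers, y is the line along which they close (so a half turn about z gives the same grasp; the last joint's range is limited). The gripper opens to 92 mm and grips with 3 to 60 N. Pads are 20 mm wide; open, the fingers measure 128 mm over their backs; the gripper's body (75 mm by 189 mm) begins 69 mm behind the grasp point.
Start: joints at [-1.381, 0.468, -0.012, 1.603, 0.006, 1.071, -0.056], TCP at [149.999, 632.463, 214.592] pointing down, gripper open.
Joint ranges: [-2.53, 2.53], [-0.31, 2.02], [-1.57, 1.55], [0.28, 2.44], [-1.29, 4.43], [0.15, 1.84], [-2.92, 2.92]. Speed limits (rad/s): [2.57, 2.57, 3.14, 3.14, 3.14, 3.14, 3.14].

### API

Orientations are given as a rotation vector (axis times angle).
In Python, from cell import robot, grip, kin, viewer gives the robot as it stands. Calls block until the motion is done:
- robot.movep(position, orientation): joint-space move of the TCP to a pose.
- robot.servo_line(position, feed=150, rotation=None): straight line of the TCP; rotation=None keeps the orientation; feed is the mean speed in mm/s.
- robot.goto_joints(angles): joint-space move.
- grip(opening, newtons=None): opening from 0.0 (shut) to 1.0 (fully open); newtons is the grip in N (None keeps the last); returns when the fingers have stopped.
- robot.hold(seconds).
- kin.ik(position, orientation): joint angles nearest the present ones, or None.
- robot.observe(): the state.
- viewer.read_camera(name): name is "scene" or "top" or "wrist"; returns the picture (420x560x3 uint8, red, green, blue); there is no depth.
- viewer.camera_info(name): a dict with "camera_matrix" (3x3 intrinsics, pixels), "R" (3x3) and "t" (3): a world point X has camera coordinates R X + t. Camera axes: x right, y down, z forward; pixel columns grow to the right and rows downward; lengths in mm; the calibration is good to about 2 mm. A picture is of the moment at which its call begins: read the wrist's pose just before it. camera_info takes no time and is no camera call; for the wrist camera it gives the pose at the moment of the call.
A pose or a line that the arm cannot do raises robot.IKError and nothing moves.
- robot.job_done(): hands the job in; it is judged then, once.
Trained networks look in the newest picture that a camera, given by its name, has taken for a name from the list of things; names that differ only in an ending like _2 or _b are one class to them, and where a whole thing is asked for, a point or a joint stands for the part that bears it (a point fixed in the world has none). Each returns a list of dicts, best first, with "confidence" (0 to 1); they miss things now and then, are a little off and sometimes report something else, mostly with a low value. They report only what shows in the picture. A call takes as long as a camera call. They do not tell look-alikes from the thing itself.
- viewer.silhouettes(name, camera): "mask" (420x560 bool, what is visible of it).
- viewer.pinpoint(name, camera): "at" ([x, y, z] in mm, in the coordinates of the camera as it stood for that picture, good to about 4 mm: a listed point, or the origin of a listed thing).
The state is a dict: "t": time; "joints": joint angles; "joint_velocities": joint speeds; "joint_torque": joint torques, N m; "tcp_pos": TCP position; "tcp_rot": TCP orientation; "contact_force": force on the tool from outside, world axes, zero at the start; "wrist_torque": the same for the moment, N m; "grip_width": opening from 0.0 (shut) to 1.0 (fully open); "grip_force": force on a finger pad.
Only numpy, scipy, OpenCV 4.12 (cv2) and the standard library are available. Lean on these libraries where they do the work, as an engineer would, in place of code of your own. Each camera call takes 0.05 s, during which the arm holds its last target. There are 200 camera calls.

## Working session

There is one attempt and no reset: what is moved stays moved. The work goes in short steps, each a Python script; the robot and the scene stay as the last script left them, time stands still between calls to the robot, and variables do not carry over. Pictures are saved under pics/ and viewed, at most 10 in all, crops included, and the job is handed in when it is done.

```bash
ls; mkdir -p pics; cat > h.py <<'E'
import numpy as np, cv2
from scipy.spatial.transform import Rotation as Rn
from cell import robot, grip, kin, viewer
def snap(c, f=None):
    im=viewer.read_camera(c)
    if f: cv2.imwrite('pics/'+f, im[:,:,::-1])
    return im
def world(p, info): return info['R'].T@(np.asarray(p)-info['t'])
def ray(px, info, z):
    K=np.array(info['camera_matrix']);R=np.array(info['R']);t=np.array(info['t'])
    d=R.T@np.linalg.inv(K)@[px[0],px[1],1]; c=-R.T@t
    return c+d*(z-c[2])/d[2]
def proj(X, info):
    c=np.array(info['R'])@X+info['t']; p=np.array(info['camera_matrix'])@c; return p[:2]/p[2]
def pins(names, cam, mn=.2):
    i=viewer.camera_info(cam); i={k:np.array(v) for k,v in i.items() if k in('R','t','camera_matrix')}
    for n in names:
        for d in viewer.pinpoint(n,cam)[:3]:
            if d['confidence']>mn: print(n, round(d['confidence'],2), np.round(world(d['at'],i),1))
def down(yaw):  # tool y axis at angle yaw from world y, pointing down
    return (Rn.from_euler('z',yaw)*Rn.from_rotvec([np.pi,0,0])).as_rotvec()
E
python3 - <<'E'
from h import *
s=robot.observe(); print({k:np.round(v,3) for k,v in s.items()})
a=snap('scene','s0.png'); 
pins(['mill','key_slot','mill_lid','lid_knob','collar','set_screw'],'scene')
b=snap('top','t0.png'); print('top')
pins(['mill','key_slot','mill_lid','lid_knob','collar','set_screw','hex_key','petri_dish','jar_kbr','jar_kcl','mortar','screwdriver'],'top')
E
```

```text
pics
{'t': np.float64(0.0), 'joints': array([-1.381,  0.468, -0.012,  1.604,  0.006,  1.071, -0.056]), 'joint_velocities': array([ 0.001, -0.   , -0.001,  0.002,  0.   ,  0.001, -0.001]), 'joint_torque': array([ 1.0000e-03, -5.2057e+01, -1.3000e-02, -2.4375e+01, -5.7000e-02,
        1.7000e-02,  0.0000e+00]), 'tcp_pos': array([149.902, 631.882, 213.64 ]), 'tcp_rot': array([-3.65e-01, -3.12e+00,  3.00e-03]), 'contact_force': array([ 0.197,  0.611, -0.1  ]), 'wrist_torque': array([ 0.037,  0.01 , -0.03 ]), 'grip_force': np.float64(0.0), 'grip_width': np.float64(1.0)}
mill 0.72 [481.9  15.5   1.7]
mill 0.54 [488.2  14.1 126.9]
key_slot 0.74 [459.7 -51.6  90. ]
mill_lid 0.78 [487.6  11.7  88.2]
lid_knob 0.45 [484.5  14.  129.4]
collar 0.67 [ 4.538e+02 -2.154e+02 -2.000e-01]
collar 0.54 [ 372.9 -364.7    2.1]
collar 0.49 [ 432.  -288.4   -2.5]
top
key_slot 0.77 [460.6 -50.4  95.4]
mill_lid 0.93 [491.7  17.   81.7]
lid_knob 0.63 [487.3  11.8 130. ]
collar 0.59 [593.1 270.2   1.7]
collar 0.57 [ 432.7 -297.7    3. ]
collar 0.55 [ 377.3 -365.9   -1.6]
set_screw 0.65 [ 433.7 -299.4   -0.5]
hex_key 0.48 [ 617.2 -234.9    2.9]
petri_dish 0.67 [ 6.030e+02 -3.311e+02  3.000e-01]
jar_kbr 0.77 [5.935e+02 2.682e+02 2.000e-01]
jar_kbr 0.71 [557.8 441.3   3.7]
jar_kbr 0.26 [567.6 345.7  -1.9]
jar_kcl 0.63 [569.6 345.2   2.3]
jar_kcl 0.63 [466.4 -51.4  93.9]
jar_kcl 0.5 [555.8 440.6   5.1]
mortar 0.77 [555.7 442.2   5.4]
mortar 0.54 [593.9 270.4   1.6]
screwdriver 0.54 [ 692.3 -335.3   -5.9]
```

View pics/s0.png

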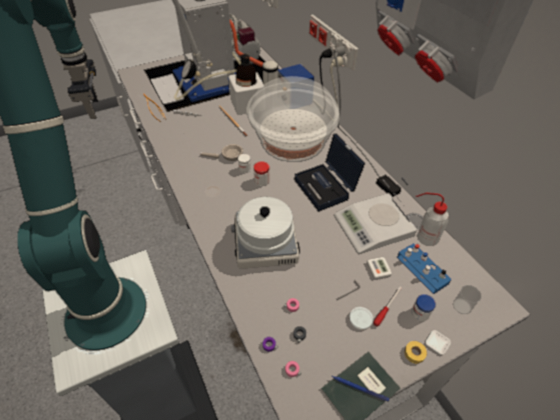

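View pics/t0.png

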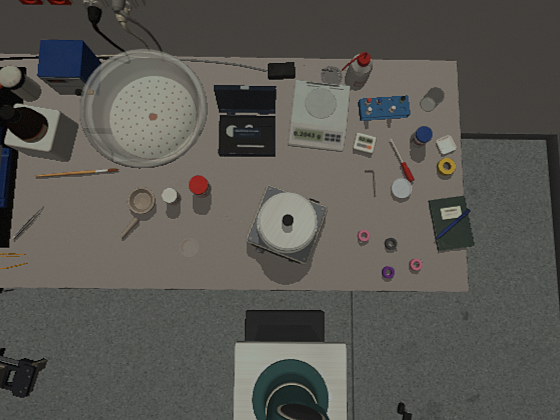

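The scene picture shows the mill with its lid at (265,220) and the dark collar at (300,334), with pink and purple look-alikes round it. In the top view the lid knob is at (288,220) and the dark collar at (391,244). Next I look from the wrist.

```bash
python3 - <<'E'
from h import *
i=viewer.camera_info('top'); print('spot',ray((191,247),i,0),'collar',ray((391,244),i,8), 'jar',ray((199,186),i,71))
robot.movep([470,10,330],down(np.pi/2)); s=robot.observe(); print(s['t'],np.round(s['joints'],2),s['contact_force'])
snap('wrist','w0.png'); pins(['key_slot','mill_lid','lid_knob'],'wrist'); i=viewer.camera_info('wrist')
print('cam',-np.array(i['R']).T@i['t'], i['R'])
m=viewer.silhouettes('lid_knob','wrist')
for d in m[:2]:
    y,x=np.nonzero(d['mask']); c,r=cv2.minEnclosingCircle(np.c_[x,y].astype(np.float32)); print(d['confidence'],c,r,ray(c,i,153))
E
```

```text
spot [420.83027456 292.93409788   0.        ] collar [ 435.42130186 -295.11515703    8.        ] jar [589.83910083 263.14338213  71.        ]
3.5167 [-0.82  0.02  0.75  1.92 -0.02  1.21 -0.06] [-0.50040243  0.46221887  0.68559829]
lid_knob 0.91 [487.7  10.  131.6]
cam [470.41497686  76.49060391 500.00391627] [[ 0.99999726  0.00177829 -0.00152085]
 [ 0.0020886  -0.97138655  0.23749485]
 [-0.001055   -0.23749738 -0.97138761]]
0.81 (299.8262023925781, 185.78341674804688) 14.72256851196289 [486.74166978  14.99223618 153.        ]
```

View pics/w0.png

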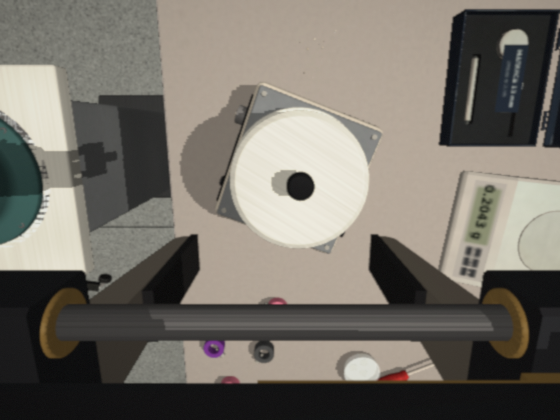

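```bash
python3 - <<'E'
from h import *
i=viewer.camera_info('wrist'); print('rim',ray((300,178),i,131))
K=np.array([486.9,12.5])
robot.movep([*K,200],down(np.pi/2)); robot.servo_line([*K,134.5],feed=60)
print(robot.observe()['contact_force'])
grip(0.2,35); s=robot.observe(); print(s['grip_width'],s['grip_force'],s['tcp_pos'])
robot.servo_line([*K,205],feed=80); s=robot.observe(); print(s['contact_force'],s['grip_width'],s['tcp_pos'],s['t'])
snap('scene','s1.png')
E
```

```text
rim [487.85713788  19.71015991 131.        ]
[-0.44376872  0.10214348  0.07837514]
0.30667751397553544 34.99990807064023 [486.92698048  12.51224399 134.49226171]
[ 0.63457826  0.03174972 -3.53857857] 0.3074247160246547 [486.48443852  12.53056876 204.56812281] 7.6083
```

View pics/s1.png

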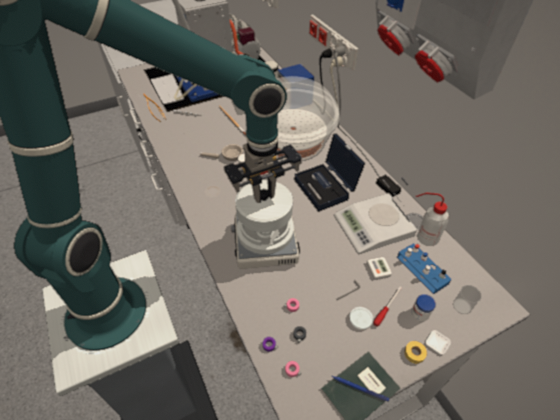

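The lid hangs level from the fingers above the chamber at (265,205). I place it at (472,225).

```bash
python3 - <<'E'
from h import *
robot.servo_line([472,225,204],feed=150)
robot.servo_line([472,225,62],feed=120)
z=62
while z>48:
    z-=2 if z>54 else 1; robot.servo_line([472,225,z],feed=40); f=robot.observe()['contact_force'][2]
    if f>-1: break
print(z,f,robot.observe()['tcp_pos'])
grip(0.75); robot.servo_line([472,225,180],feed=150)
# view chamber from above
robot.movep([487,-62,330],down(np.pi/2)); s=robot.observe(); print(s['t'],np.round(s['joints'],2))
i=viewer.camera_info('wrist'); im=snap('wrist','w1.png'); cv2.imwrite('pics/w1c.png',cv2.resize(im[60:300,140:460,::-1],(800,600),interpolation=cv2.INTER_CUBIC))
pins(['mill','key_slot','shaft_flat','sleeve_top','shaft'],'wrist')
np.save('i1.npy',dict(i),allow_pickle=True)
snap('top'); pins(['mill_lid','key_slot','shaft_flat','sleeve_top'],'top')
E
```

```text
52 4.905667786928396 [472.13931979 225.06110034  52.50604577]
15.0333 [-0.82  0.08  0.95  1.88 -0.07  1.21  0.16]
mill 0.9 [482.8  16.3   4.4]
key_slot 0.71 [461.4 -49.3  96.2]
sleeve_top 0.89 [481.7  15.7  89.4]Traceback (most recent call last):
  File "<stdin>", line 13, in <module>
  File "h.py", line 18, in pins
    for d in viewer.pinpoint(n,cam)[:3]:
             ~~~~~~~~~~~~~~~^^^^^^^
ValueError: it knows: collar, hex_key, jar_kbr, jar_kcl, key_slot, lid_knob, mill, mill_lid, mortar, petri_dish, screwdriver, set_screw, shaft_flat, sleeve_top
```

View pics/w1c.png

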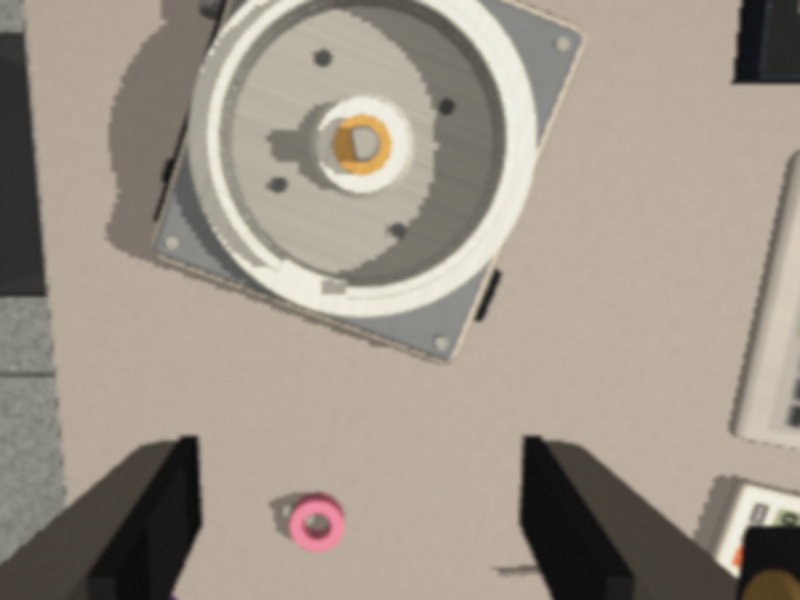

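The crop shows the open chamber. The shaft is at (364,143) with its flat facing left (−x). The slot is at lower left, about (285,275), and the housing corners are at (155,258), (452,360) and (583,38). I take a closer look and measure the yaw from the corners.

```bash
python3 - <<'E'
from h import *
i=np.load('i1.npy',allow_pickle=True).item()
P=[ray((140+u/2.5,60+v/2.5),i,60)[:2] for u,v in [(155,258),(452,360),(583,38)]]
print(np.round(P,1)); a=P[1]-P[0]; b=P[2]-P[1]
print('len',np.hypot(*a),np.hypot(*b),'yaw',np.arctan2(a[1],a[0]),np.arctan2(-b[0],b[1]),'cen',(P[0]+P[2])/2)
robot.movep([486,-50,190],down(np.pi/2)); i=viewer.camera_info('wrist'); im=snap('wrist','w2.png')
np.save('i2.npy',dict(i),allow_pickle=True)
pins(['key_slot','shaft_flat','sleeve_top'],'wrist')
print(proj([486,14,120],i))
c=proj([486,14,120],i).astype(int); x0,y0=max(c[0]-80,0),max(c[1]-60,0)
print(x0,y0); cv2.imwrite('pics/w2c.png',cv2.resize(im[y0:y0+120,x0:x0+160,::-1],(800,600),interpolation=cv2.INTER_CUBIC))
for cam in ('scene','top'):
    snap(cam); pins(['mill_lid','key_slot','sleeve_top'],cam)
E
```

```text
Traceback (most recent call last):
FileNotFoundError: [Errno 2] No such file or directory: 'i1.npy'
```

The arm has not moved since that picture, so the camera pose is still the same.

```bash
python3 - <<'E'
from h import *
i=viewer.camera_info('wrist')
P=[ray((140+u/2.5,60+v/2.5),i,60)[:2] for u,v in [(155,258),(452,360),(583,38)]]
print(np.round(P,1)); a=P[1]-P[0]; b=P[2]-P[1]
print('len',np.hypot(*a),np.hypot(*b),'yaw',np.arctan2(a[1],a[0]),np.arctan2(-b[0],b[1]),'cen',(P[0]+P[2])/2)
robot.movep([486,-50,190],down(np.pi/2)); i=viewer.camera_info('wrist'); im=snap('wrist','w2.png')
np.save('i2.npy',dict(i),allow_pickle=True)
pins(['key_slot','shaft_flat','sleeve_top'],'wrist')
c=proj([486,14,120],i).astype(int); x0,y0=max(c[0]-80,0),max(c[1]-60,0)
print(c,x0,y0); cv2.imwrite('pics/w2c.png',cv2.resize(im[y0:y0+120,x0:x0+160,::-1],(800,600),interpolation=cv2.INTER_CUBIC))
for cam in ('scene','top'):
    snap(cam); print(cam); pins(['mill_lid','key_slot','sleeve_top'],cam)
E
```

```text
[[379.6 -43.5]
 [536.4 -97.7]
 [596.1  65. ]]
len 165.93369732414746 173.37468404091948 yaw -0.33322345355162486 -0.35160070810614186 cen [487.8725028  10.7765308]
key_slot 0.57 [462.9 -53.   93.6]
sleeve_top 0.96 [485.4  16.5  88.1]
[282 127] 202 67
scene
mill_lid 0.86 [467.5 225.7   0.6]
key_slot 0.69 [457.6 -53.3  92.4]
sleeve_top 0.48 [485.4  15.9  92.6]
top
sleeve_top 0.68 [552.8 437.7   4.4]
sleeve_top 0.49 [489.6  16.9  91.3]
```

View pics/w2c.png

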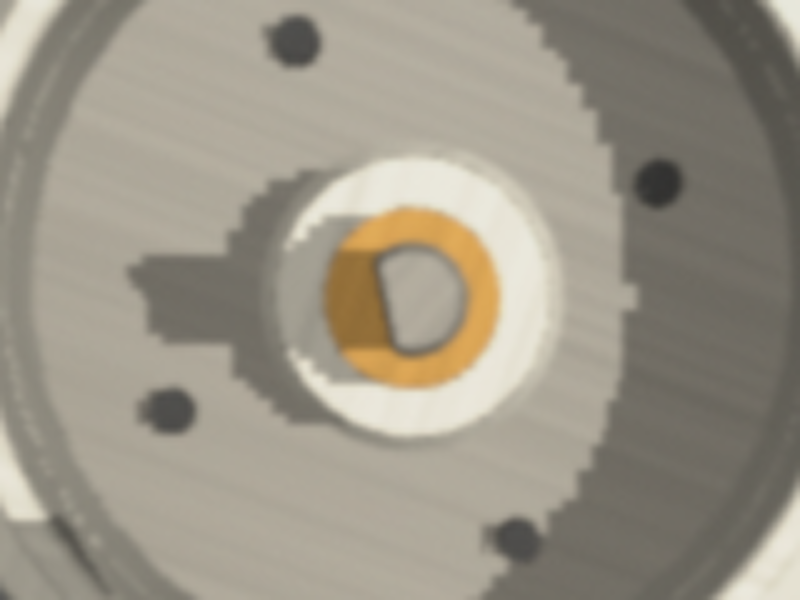

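The crop shows the brass sleeve centred at (412,297). The shaft's D is on the same centre, and its flat edge runs from (378,260) to (393,348), facing −x at about −170° in world. The four chamber holes are at (295,41), (658,183), (518,540) and (170,411). I check these against the calibration and then grip the shaft.

```bash
cat >> h.py <<'E'
def n2(a): return np.array([np.cos(a),np.sin(a)])
def yawof(th): return th+np.pi/2+np.pi   # tool y along -n(th), th = flat direction angle
E
python3 - <<'E'
from h import *
i=np.load('i2.npy',allow_pickle=True).item()
q=lambda u,v:(202+u/5,67+v/5)
print('sleeve',ray(q(412,297),i,90),'shaft top',ray(q(412,299),i,119))
H=[ray(q(*h),i,70)[:2] for h in [(295,41),(658,183),(518,540),(170,411)]]
for k in range(4):
    d=H[(k+1)%4]-H[k]; print(np.hypot(*d), np.degrees(np.arctan2(d[1],d[0])))
print('holes c',np.mean(H,0))
f=[ray(q(*p),i,119)[:2] for p in [(378,260),(393,348)]]; d=f[0]-f[1]
th=np.arctan2(d[1],d[0])+np.pi/2; print('flat dir',np.degrees(th)%360-360,np.hypot(*d), np.mean(f,0))
E
```

```text
sleeve [487.42514582  14.87274753  90.        ] shaft top [487.39071146  14.69967831 119.        ]
63.804679017008915 -20.24238128820376
63.592048421898006 -110.48911260989759
63.88975422937401 159.702680096652
63.53121119278378 69.4339513607666
holes c [487.15282561  14.48784486]
flat dir -170.21085360685828 12.183492790779388 [483.68181018  13.97890724]
```

Axis at (487.3, 14.6), slot direction −110.4° and flat at −170.2°. All of these agree, so I grip and turn +59.8°.

```bash
python3 - <<'E'
from h import *
A=np.array([487.3,14.6]); th=np.radians(-170.2)
for a in (-170.2,-110.4):
    for off in (0,np.pi): 
        q=kin.ik([*A,110],down(yawof(np.radians(a))+off)); print(a,off,None if q is None else np.round(q,2))
p=A-2*n2(th)
# choose half-turn nearest present tool orientation (yaw 90deg)
y=yawof(th); y=(y-np.pi/2+np.pi/2)%np.pi; print('yaw',np.degrees(y))
robot.movep([*p,190],down(y)); grip(0.42,12)
robot.servo_line([*p,125],feed=100); robot.servo_line([*p,97],feed=40)
print(robot.observe()['contact_force'])
grip(0.05,12); robot.hold(.2); s=robot.observe(); print(s['t'],s['grip_width']*92,s['grip_force'],s['contact_force'],s['wrist_torque'],s['tcp_pos'])
E
```

```text
-170.2 0 [-0.72  0.42  0.76  2.12 -0.42  0.76  0.48]
-170.2 3.141592653589793 [-1.09  0.86  1.42  2.13 -0.99  1.11 -2.12]
-110.4 0 [-0.55  0.37  0.54  2.11 -0.28  0.73  1.39]
-110.4 3.141592653589793 [-1.01  0.64  1.21  2.13 -0.78  0.92 -1.27]
yaw 99.8
[-0.09532589 -0.82707906 -0.37585442]
19.8417 12.128446039252907 12.000504434108734 [-3.49518849  0.53790039  4.42275558] [-0.08895614  0.74398296  0.04638221] [488.9735334   14.94611282  97.07372383]
```

Width is 12.1 mm, so the pads are on the flat. I turn it.

```bash
python3 - <<'E'
from h import *
A=np.array([487.3,14.6]); t0,t1=-170.2,-110.4
s=robot.observe()
for k,a in enumerate(np.linspace(t0,t1,13)[1:]):
    th=np.radians(a); p=A-2*n2(th)
    robot.servo_line([*p,97],feed=1.0,rotation=down(yawof(th)-2*np.pi if False else (yawof(th)%np.pi)))
    s=robot.observe()
    if k%3==2: print(round(a,1),round(s['t'],2),np.round(s['contact_force'],1),round(s['grip_width']*92,2),np.round(s['tcp_pos'],2),np.round(s['wrist_torque'],2))
robot.hold(.4); s=robot.observe(); print(s['t'],np.round(s['contact_force'],1),s['grip_force'],np.round(s['joints'],2))
E
```

```text
-155.2 20.59 [-3.8  0.2  5.7] 12.3 [488.98  15.37  97.05] [-0.09  0.82 -0.03]
-140.3 21.34 [-2.6  0.   5.3] 12.26 [488.87  15.81  97.04] [-0.17  0.72  0.03]
-125.4 22.09 [-2.6  0.2  4.1] 11.59 [488.59  16.26  97.03] [-0.1   0.59  0.03]
-110.4 22.84 [-1.6  1.   3.4] 11.99 [488.25  16.56  97.04] [ 0.06  0.24 -0.07]
23.2417 [0.1 0.6 3.9] 12.000344531297742 [-0.5   0.39  0.48  2.11 -0.27  0.7   1.37]
```

```bash
python3 - <<'E'
from h import *
s=robot.observe(); x,y,z=s['tcp_pos']
grip(0.42); robot.servo_line([x,y,190],feed=150)
robot.movep([486,-50,190],down(np.pi/2)); i2=viewer.camera_info('wrist'); im=snap('wrist'); 
c=proj([487.3,14.6,119],i2); a0=(int(c[0])-48,int(c[1])-60)
pa=im[a0[1]:a0[1]+120,a0[0]:a0[0]+80]
robot.movep([434,-362,200],down(np.pi/2)); i3=viewer.camera_info('wrist'); im=snap('wrist','w3.png')
pins(['collar','set_screw'],'wrist')
c=proj([434,-296,16],i3); b0=(int(c[0])-40,int(c[1])-60)
pb=im[b0[1]:b0[1]+120,b0[0]:b0[0]+80]
print(a0,b0,robot.observe()['t'])
np.save('i3.npy',dict(a=dict(i2),b=dict(i3),a0=a0,b0=b0),allow_pickle=True)
cv2.imwrite('pics/m3.png',cv2.resize(np.hstack([pa,pb])[:,:,::-1],(800,600),interpolation=cv2.INTER_CUBIC))
for d in viewer.silhouettes('collar','wrist'):
    yy,xx=np.nonzero(d['mask']); print('mask',round(d['confidence'],2),xx.mean(),yy.mean(),len(xx), im[d['mask']].mean(0), ray((xx.mean(),yy.mean()),i3,8))
E
```

```text
collar 0.83 [ 456.9 -210.9   -0.9]
collar 0.79 [ 379.7 -363.8   -2.7]
collar 0.66 [ 4.386e+02 -2.935e+02 -1.000e-01]
set_screw 0.58 [ 426.8 -304.9    5.6]
set_screw 0.53 [ 442.2 -203.3    9.7]
set_screw 0.39 [ 363.5 -297.     9.8]
(238, 67) (243, 67) 26.9167
mask 0.92 205.51152579582876 114.06805708013172 911 [130.53896817  77.766191   143.01975851] [ 353.20188896 -283.0845518     8.        ]
mask 0.83 284.7708649468892 124.39757207890743 659 [96.54931715 94.7723824  90.57511381] [ 435.63919891 -293.26035289    8.        ]
mask 0.68 230.35365853658536 191.93360433604337 738 [219.70460705 140.24119241 155.04336043] [ 376.18320159 -365.39304031    8.        ]
```

View pics/m3.png

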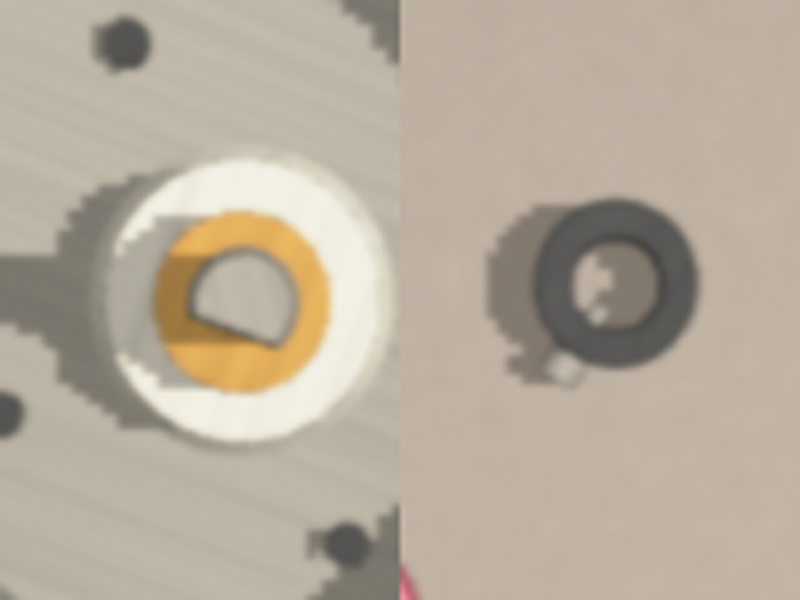

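Left: the flat edge now runs from (193,318) to (278,347), so it faces about −109°, which is the slot direction. Right: the dark collar is centred at (616,283) with its screw head at (566,368). I compute both and grasp across the screw direction.

```bash
python3 - <<'E'
from h import *
D=np.load('i3.npy',allow_pickle=True).item(); a0,b0=D['a0'],D['b0']
qa=lambda u,v:(a0[0]+u/5,a0[1]+v/5); qb=lambda u,v:(b0[0]+(u-400)/5,b0[1]+v/5)
f=[ray(qa(*p),D['a'],119)[:2] for p in [(193,318),(278,347)]]; d=f[1]-f[0]; print('flat',np.degrees(np.arctan2(d[1],d[0]))-90)
print('sleeve',ray(qa(243,301),D['a'],90))
C=ray(qb(616,283),D['b'],16)[:2]; S=ray(qb(566,368),D['b'],9)[:2]; B=ray(qb(617,284),D['b'],12)[:2]
v=S-C; phi=np.arctan2(v[1],v[0]); print('collar',C,B,'screw',np.degrees(phi),np.hypot(*v))
y=yawof(phi+np.pi/2)%np.pi; print('yaw',np.degrees(y))
robot.movep([*C,80],down(y)); grip(0.6,45); robot.servo_line([*C,2.5],feed=60)
print(robot.observe()['contact_force'])
grip(0.2,45); s=robot.observe(); print(s['grip_width']*92,s['grip_force'],s['contact_force'],s['tcp_pos'])
robot.servo_line([*C,150],feed=120)
s=robot.observe(); print(s['grip_width']*92,s['contact_force'],s['t'],np.round(s['joints'],2))
# scene-free check: wrist view of held collar
snap('wrist','w4.png'); pins(['collar','set_screw'],'wrist')
np.save('i4.npy',dict(i=dict(viewer.camera_info('wrist')),phi=phi,C=C,y=y,tcp=s['tcp_pos']),allow_pickle=True)
E
```

```text
flat -108.26573066957855
sleeve [487.57366107  14.89703644  90.        ]
collar [ 437.08720934 -292.49645469] [ 437.31706048 -292.6713273 ] screw -120.95542669115154 20.285772822391994
yaw 59.044573308848484
[ 0.75560361 -0.06714753  0.5210244 ]
32.113004377461 45.000564109068364 [-0.24896424  0.2352573   1.16546288] [ 437.19668983 -292.47468383    2.63785786]
32.374447606407315 [-0.04626665  0.46978968 -1.1787855 ] 31.3 [-0.23  0.48  0.97  2.01 -0.51  0.91  0.47]
collar 0.96 [ 352.5 -283.9   -0.7]
collar 0.67 [ 440.1 -292.6  148.4]
collar 0.66 [ 458.7 -209.4   -4.6]
set_screw 0.65 [ 360.2 -297.1    8. ]
set_screw 0.52 [ 426.4 -304.7  152.4]
set_screw 0.48 [ 444.6 -201.2   11.5]
```

View pics/w4.png

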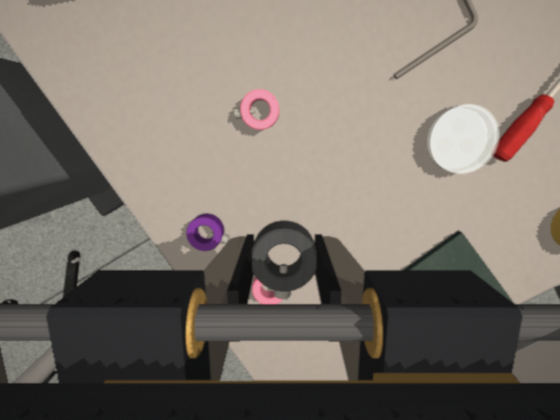

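The collar is held between the pads with its centre at (284,255) and the screw pointing straight down the image, across the closing line and clear of the fingers. I correct for its offset, then insert slowly while watching the force.

```bash
cat > ins.py <<'E'
from h import *
D=np.load('i4.npy',allow_pickle=True).item()
c=ray((284.5,255),D['i'],163.5)[:2]; e=c-D['tcp'][:2]
sd=np.array([-np.sin(D['y']-np.pi/2),np.cos(D['y']-np.pi/2)]) 
ty=n2(D['y']-np.pi/2); along=e@sd; print('offset',e,'along pad',along,'along close',e@ty)
E
python3 - <<'E'
from ins import *
al=np.clip(along,-2,2)*0.7
phi1=np.radians(-109.8); y1=D['y']+phi1-D['phi']
s1=n2(y1); A=np.array([487.2,14.7]); p=A-al*n2(y1)   # sd = n2(y)
print('yaw',np.degrees(y1),p, D['y'],sd,n2(D['y']))
robot.servo_line([*D['tcp'][:2],190],feed=150)
robot.movep([*p,190],down(y1)); robot.servo_line([*p,128],feed=100); robot.hold(.2)
f0=robot.observe()['contact_force']; print('t',robot.observe()['t'],f0)
z=128
while z>93:
    z-=1.5; robot.servo_line([*p,z],feed=25); s=robot.observe(); f=s['contact_force']-f0
    print(z,np.round(f,1),round(s['grip_width']*92,1))
    if abs(f[2])>6 or np.hypot(f[0],f[1])>12: break
E
```

```text
offset [2.49563115 2.62027864] along pad 3.53074687127772 along close 0.7923771414059253
yaw 70.20000000000002 [486.72576691  13.38276692] 1.0305222096745688 [0.51437108 0.85756772] [0.51437108 0.85756772]
t 34.0167 [-0.47114214 -0.29119389 -2.13133075]
126.5 [0.4 0.2 1.1] 32.3
125.0 [0.4 0.2 1. ] 32.8
123.5 [1.  0.5 0.6] 32.2
122.0 [0.2 0.3 2.1] 31.9
120.5 [0.7 0.7 0.9] 32.2
119.0 [0.7 0.6 0.6] 32.4
117.5 [1.5 2.5 0.6] 32.0
116.0 [1.8 2.9 1.3] 32.4
114.5 [ 1.3  3.6 -0.3] 31.9
113.0 [1.5 4.4 0.9] 32.2
111.5 [1.8 3.7 0.4] 32.5
110.0 [1.8 4.8 2.2] 32.1
108.5 [1.4 5.6 1.9] 32.0
107.0 [1.9 4.9 2.2] 32.7
105.5 [1.6 4.6 1.9] 32.4
104.0 [1.6 4.7 1.5] 32.1
102.5 [2.1 6.  1.8] 32.2
101.0 [2.1 5.1 1.6] 32.7
99.5 [1.3 5.8 1.2] 32.4
98.0 [2.6 5.2 1.1] 32.6
96.5 [1.8 5.8 1.7] 32.6
95.0 [2.2 5.5 1.6] 32.1
93.5 [2.2 5.3 2.6] 32.2
92.0 [1.9 5.4 3. ] 32.4
```

```bash
python3 - <<'E'
from h import *
s=robot.observe(); x,y=486.73,13.38; d=n2(np.radians(70.2))
f0=np.array([-.4,-.3,-1.5])
for k in range(4):
    f=robot.observe()['contact_force']-f0
    if f[:2]@d<1.5: break
    x+=.4*d[0]; y+=.4*d[1]; robot.servo_line([x,y,92],feed=10); print(np.round(robot.observe()['contact_force']-f0,1))
for z in (90.5,89,87.5,86.2):
    robot.servo_line([x,y,z],feed=10); robot.hold(.1); s=robot.observe(); print(z,np.round(s['tcp_pos'],2),np.round(s['contact_force']-f0,1),round(s['grip_width']*92,1))
print(s['t'],s['grip_force'])
im=snap('wrist','w5.png'); i=viewer.camera_info('wrist'); pins(['collar','set_screw','key_slot','sleeve_top'],'wrist')
cv2.imwrite('pics/w5c.png',cv2.resize(im[160:340,170:410,::-1],(800,600),interpolation=cv2.INTER_CUBIC))
snap('scene'); pins(['mill_lid'],'scene')
E
```

```text
[1.4 4.7 4. ]
[0.5 3.7 5.4]
[-0.8  0.4  5.6]
90.5 [486.96  13.82  90.45] [-0.3 -0.5  5.6] 32.4
89 [486.99  13.87  89.03] [-1.3 -0.5  7. ] 32.3
87.5 [487.    13.88  87.62] [-1.7 -0.6  7. ] 32.1
86.2 [486.98  13.85  86.39] [-2.5 -1.3  9.2] 32.5
42.35 45.00274417223409
collar 0.93 [489.6  12.   84.9]
set_screw 0.69 [476.2  -2.4  90.9]
key_slot 0.8 [459.5 -51.   91.4]
mill_lid 0.75 [472.4 226.3   1.9]
```

View pics/w5c.png

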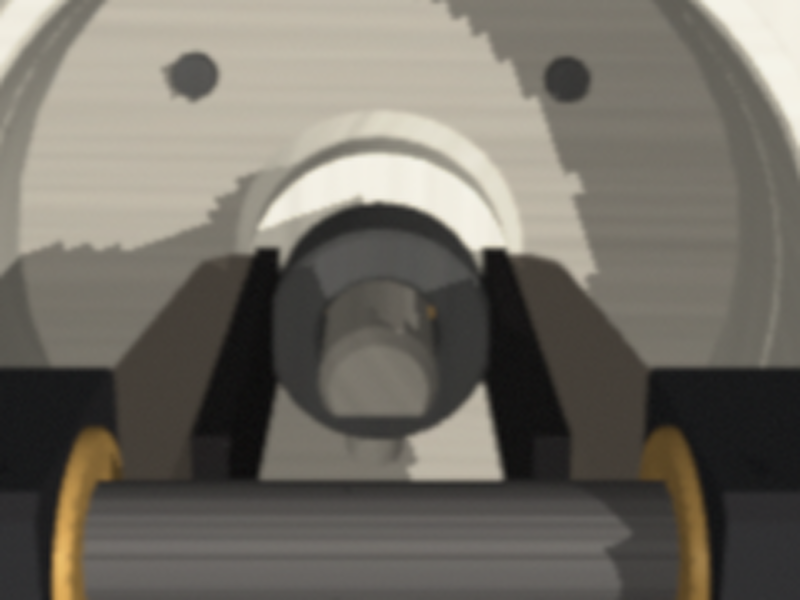

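The collar sits on the shaft between the pads, centred near (380,330). Both the flat and the screw face straight down the image toward the slot, the fingers are clear of the screw, and the upward force of about 9 N fits the sleeve spring at 5–6 mm. I press a further 0.8 mm for margin and hand in.

```bash
python3 - <<'E'
from h import *
robot.servo_line([487.14,14.51,85.4],feed=10); robot.hold(.4); s=robot.observe(); print(s['t'],s['tcp_pos'],s['contact_force'],s['grip_width']*92,s['grip_force'])
print(robot.job_done())
E
```

```text
43.35 [486.98885185  13.853195    85.65325948] [-3.24433499 -0.11339188  9.58048135] 32.3056706498289 45.00304233049974
the job is handed in; nothing more can be done
None
```

I handed the job in at 43 s of the 72 s; it returned no verdict. By my measurements the lid stands on the bench, the collar's screw is on the flat and points through the slot, and the collar is still held down with the sleeve pressed about 6–7 mm.

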